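# Pop the forming puck and trap it on the outfeed

## Robot

A 6-joint arm with a two-finger parallel gripper is mounted at the origin on the work surface. World frame = base frame: x ahead of the robot, y to its left, z up, the work surface at z = 0. Lengths are in m, angles in rad, forces in N, time in s.
With the tool pointing down it reaches from about 0.275 to 1 m from the base axis. Payload 8.4 kg.
Tool frame: the origin (TCP) lies on the centre line of the jaws, within the pads' length; the fingertips stand env.tip_extent ahead of it and the grasp point (between the pads) lies 5 mm behind it (env.tip_extent is the distance from the TCP to the fingertips, in m); z points along the fingers, y is the line along which they close (so a half turn about z gives the same grasp; the last joint's range is limited). The gripper opens to 85 mm and grips with 20 to 120 N. Pads are 22 mm wide; open, the fingers measure 114 mm over their backs; the gripper's body (76 mm by 85 mm) begins 54 mm behind the grasp point. The pads swing forward as they close: fully open they stand 13 mm farther back than shut.
Start: joints at [1.231, 0.353, 1.633, -0, 1.155, -0.002], TCP at [0.207, 0.59, 0.245] pointing down, gripper open.
Joint ranges: [-2.63, 2.63], [-0.92, 2.1], [0.06, 2.66], [-1.3, 4.44], [0, 2.69], [-3.02, 3.02]. Speed limits (rad/s): [2.22, 2.22, 2.79, 3.14, 3.14, 3.14].

## Interface

Orientations are given as a unit quaternion [w, x, y, z].
In Python, from rig import env gives the robot as it stands.
- The arm moves only by the tool drive_tool, never from a script. Its argument "increments" is a list of rows, each an object with "offset": the shift along the world's x, y, z as a fraction of full scale, a list of three; "turn": the turn about the world's z as a fraction of full scale; "hand": the opening, from 0 (shut) to 1 (fully open). A call has 1 to 10 rows; each row shifts and turns the commanded pose from where the row before left it; what a row does not reach is not made up. Full scale, the value 1, is 0.05 m for a shift and 4 degrees for a turn. A row lasts 1/8 s, in which the tool goes at most 62.5 mm and 10.7 degrees, less where a joint would pass 70% of its speed; a pose out of reach is approached as far as the arm can. A call with a number of a shift or a turn outside -1 to 1 is refused whole. A call with a gripper value outside its range is refused whole. The fingers move at their own pace and stop on an object; the grip force is fixed at half the most. Time passes only in rows, so rows that do not move let the fingers close. It gives the time, the measured TCP pose, the force, the opening and the grip force at its end, in the units of the state.
- env.read_state(): the state, without advancing time (a new reading comes with each control period).
- env.read_camera(name): name is "side" or "top" or "wrist"; returns a dict with "img" (384x512x3 uint8, red, green, blue), "z_map" (384x512 float32, m along the optical axis (not along the pixel's ray), 0 where there is no reading), "fx", "fy", "cx", "cy" (pixels), "k1" (the pictures are not rectified: a ray, as slopes to the right and down, at radius r is drawn at 1 + k1 r^2 times it, then the intrinsics apply), "pose" (4x4, takes a point from camera to world coordinates). Camera axes: x right, y down, z forward; pixel columns grow to the right and rows downward; lengths in m; the calibration is good to about 2 mm. A picture is of the moment at which its call begins.
- env.hand_in(): hands the job in; it is judged then, once.
The state is a dict: "time": time; "q": joint angles; "dq": joint speeds; "joint_torque": joint torques, N m; "eef_pos": TCP position; "ee_rot": TCP orientation; "force": force on the tool from outside, world axes, zero at the start; "moment": the same for the moment, N m; "width": finger opening in m; "grip_force": force on a finger pad.
Only numpy, scipy, OpenCV 4.12 (cv2) and the standard library are available. Lean on these libraries where they do the work, as an engineer would, in place of code of your own. Each camera call takes 0.05 s, during which the arm holds its last target. There are 200 camera calls.

## Task

Press the red ejector button of the dumpling former so that the blue forming puck pops out of its pocket, and trap the puck on the outfeed ramp with your other finger before it can slide past the red line into the wash tub. Only block it with a finger, do not pick it up, and leave the jar, the bowl and the white spare puck alone. Finish while still holding the puck there on the ramp with the finger, standing still.

Things in the scene. Friction and masses are not known exactly. Their poses are not given: they have to be found in the camera images.
- former: Dumpling former, fixed. Origin on the work surface right below trap_spot; x level, downhill along its ramp; z up; y across. mm: base plate x -215..75, y -103..57, 12 high; white head x -250..-150, y -55..55, 166 high. Grey block under the red button, on the -y side, is 78 high. A thing held in the ramp's lane is well clear of the head.
- tub: Grey plastic wash tub, fixed to the former below the ramp's end, 150 x 130 mm, 42 mm high. Origin: centre of its underside. A puck that slides off the ramp drops into it.
- ramp: Polished slippery steel ramp, falling 18 degrees. Origin on its surface under the puck's starting centre; x down the slope, y as the former's, z square off the surface. It runs x -52..165 mm, lane 47 wide between rails 4 thick, 10 high, open above. Red line across at x 148. The yellow gate lip that holds the puck (x 23..27, 5.5 high) sinks with the button.
- kicker (a joint): Brass spring kicker behind the puck, m: 0 cocked, 0.02 sprung out. It pushes the puck with about 2.5 N. Once the gate is down the puck shoots off and slides down the ramp by itself in under half a second; only a finger standing in the lane stops it.
- trap_spot (a point): Point on the ramp's surface, mid lane, 95 mm down the slope from the puck's starting centre, abreast of the button, 78 mm above the work surface. A finger here, tip 5 to 17 mm above this point, stops the puck clear of the gate, its centre 25 to 40 mm up the slope. Two fingers 64 mm apart (centre to centre) along the former's y stand on the button and in the lane at once.
- button_top (a point): Centre of the top of the round red ejector button, 34 mm across, 64 mm to the former's -y side of trap_spot. 95 mm above the work surface when up, 86 mm when fully down (a finger of equal length in the lane is then 8 mm above trap_spot). Moves with the button, straight down.
- ejector (a joint): Travel of the ejector button, m: 0 up, 0.009 fully down. Sprung: about 3 N to start, 6 N fully down. The gate lets the puck go at about 0.006. Let go, button and gate rise again.
- puck: Blue steel-cored plastic forming puck, a disc 44 mm across and 26 mm high, about 200 g, lying flat on the ramp behind the gate lip. Origin: centre of its underside; z is its axis.
- jar: Amber glass jar with green lid, 60 mm across, 90 mm high, loose bystander. Origin: centre of the underside.
- bowl: Small white bowl, 84 mm across, 40 mm high, loose bystander. Origin: centre of the underside.
- spare_puck: White spare puck, 44 mm across, 26 mm high, loose bystander on the work surface. Origin: centre of the underside.
Mind the look-alikes: they are no part of the job. Of the things that look like the puck, the largest one is meant.

How it is judged:
By the outcome, as a careful person would: the job done as asked, in the order asked, and still so for the second after the job is handed in, while the arm keeps its last pose, push and grip.
It also fails if it takes over 29 s, if anything falls off the work surface, if the arm or the gripper's body presses on something with over 40 N, if the wrist force passes 120 N, or if a joint passes its speed limit or range.

## Working session

There is one attempt and no reset: what is moved stays moved. The work goes in short steps, Python scripts to look and compute and a tool call to move; the robot and the scene stay as the last step left them, time stands still between calls to the robot, and variables do not carry over. Pictures are saved under pics/ and viewed, at most 10 in all, crops included, and the job is handed in when it is done.

Besides the shell and the picture viewer there is one more tool, called after "Emit:" as name(argument=value, ...), one argument or row to a line, values as JSON. drive_tool: Moves the arm, as the interface text tells. Shift numbers are shares of 0.05 m and turn numbers shares of 4 degrees, none past 1 either way. Its arguments: {"type":"object","properties":{"increments":{"type":"array","items":{"type":"object","properties":{"offset":{"type":"array","items":{"type":"number"}},"turn":{"type":"number"},"hand":{"type":"number"}}}}},"required":["increments"]}

```bash
mkdir -p pics; cat > h.py <<'E'
import numpy as np, cv2
from rig import env
def cloud(c):
    h,w=c["z_map"].shape
    u,v=np.meshgrid(np.arange(w),np.arange(h))
    K=np.array([[c["fx"],0,c["cx"]],[0,c["fy"],c["cy"]],[0,0,1]],float)
    p=np.stack([u,v],-1).reshape(-1,1,2).astype(np.float64)
    d=np.array([c["k1"],0,0,0,0],float)
    n=cv2.undistortPoints(p,K,d).reshape(h,w,2)
    z=c["z_map"]
    P=np.dstack([n[...,0]*z,n[...,1]*z,z])
    T=np.array(c["pose"])
    return P@T[:3,:3].T+T[:3,3]
E
python3 - <<'E'
from h import *
ims=[]
for n in("top","side"):
    c=env.read_camera(n); np.savez(n+".npz",**c); cv2.imwrite(f"pics/{n}0.png",c["img"][...,::-1])
    print(n,np.array(c["pose"]).round(3).tolist(),c["fx"],c["k1"])
s=env.read_state(); print(env.tip_extent,s["time"],s["eef_pos"],s["ee_rot"],s["width"])
E
```

```text
top [[0.002, -0.986, 0.17, 0.468], [-1.0, -0.003, -0.006, 0.079], [0.007, -0.17, -0.985, 0.863], [0.0, 0.0, 0.0, 1.0]] 427.4753319114855 0.0013655716226080735
side [[-0.997, -0.025, 0.07, 0.518], [-0.071, 0.571, -0.818, 0.621], [-0.02, -0.821, -0.571, 0.482], [0.0, 0.0, 0.0, 1.0]] 347.22723205916344 -0.062280966687412245
0.014 0.1 [0.20700527 0.5892721  0.24461965] [-1.05585883e-04  1.68112980e-01  9.85767520e-01 -6.41248433e-04] 0.08567600112363452
```

View pics/top0.png

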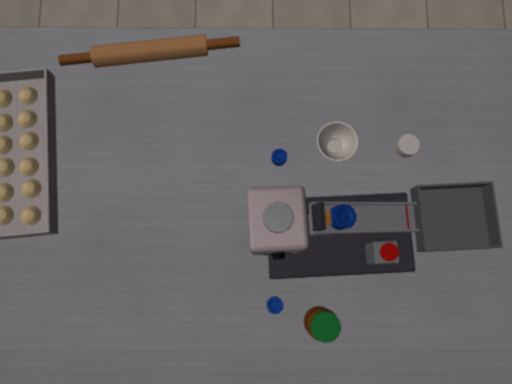

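View pics/side0.png

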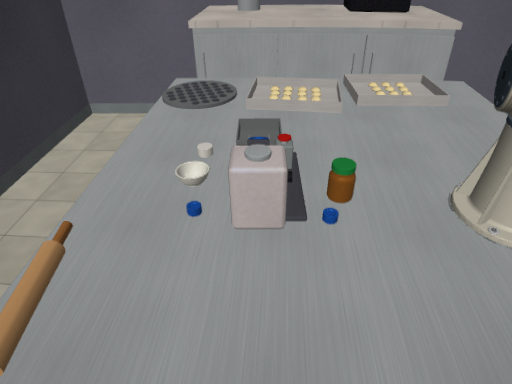

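The top view shows the former with its ramp running right: puck at (343,217), red line at x≈409, red button at (389,252), tub at right, and two small blue decoys. The side view looks from behind the head and agrees with this.

```bash
python3 - <<'E'
from h import *
c=dict(np.load("top.npz")); P=cloud(c); hsv=cv2.cvtColor(c["img"],cv2.COLOR_RGB2HSV)
K=np.array([[c["fx"],0,c["cx"]],[0,c["fy"],c["cy"]],[0,0,1]],float)
def ray(uv,z):
    n=cv2.undistortPoints(np.array([[uv]],float),K,np.array([c["k1"],0,0,0,0],float)).ravel()
    T=c["pose"]; d=T[:3,:3]@[n[0],n[1],1]; o=T[:3,3]; return o+d*(z-o[2])/d[2]
H,S,V=[hsv[...,i].astype(int) for i in range(3)]
def comps(m,name,zs):
    n,l,st,ce=cv2.connectedComponentsWithStats(m.astype(np.uint8))
    for i in range(1,n):
        if st[i,4]>12:
            q=P[l==i]; print(name,st[i].tolist(),ce[i].round(1),"med",np.median(q,0).round(4),"ray",[ray(ce[i],z).round(4).tolist() for z in zs])
red=((H<6)|(H>174))&(S>170)&(V>90); comps(red,"red",[.095,.0615])
comps((H>105)&(H<130)&(S>130),"blue",[.133])
# head top / base plate axis via height masks
head=(P[...,2]>.15)&(P[...,2]<.175)&(abs(P[...,1])<.3)&(P[...,0]<.7)&(P[...,0]>.3)
hh=np.argwhere(head)[:,::-1].astype(np.float32)
r=P[head][:,:2].astype(np.float32); print("head",cv2.minAreaRect(r))
base=(P[...,2]>.006)&(P[...,2]<.018)&(V<90)&(P[...,0]>.2)&(P[...,0]<.6)&(abs(P[...,1]+.12)<.25)
n,l,st,ce=cv2.connectedComponentsWithStats(base.astype(np.uint8)); i=1+st[1:,4].argmax()
print("base",cv2.minAreaRect(P[l==i][:,:2].astype(np.float32)))
# profile of ramp along pixels
for u in range(350,415,8): print(u,P[217,u].round(4))
print("across",[(v,P[v,385].round(3).tolist()) for v in range(196,240,2)])
E
python3 - <<'E'
import cv2
a=cv2.imread("pics/top0.png")[170:290,240:420]; cv2.imwrite("pics/topc.png",cv2.resize(a,None,fx=4.4,fy=4.4,interpolation=cv2.INTER_CUBIC))
E
```

```text
red [380, 243, 19, 18, 255] [389.  251.4] med [ 0.5058 -0.1622  0.0944] ray [[0.5051, -0.1622, 0.095], [0.5067, -0.1727, 0.0615]]
blue [272, 149, 15, 16, 190] [278.9 156.5] med [0.7007 0.0289 0.0182] ray [[0.669, 0.0359, 0.133]]
blue [331, 204, 25, 25, 511] [342.7 216.4] med [ 0.563  -0.0733  0.1297] ray [[0.5629, -0.0733, 0.133]]
blue [267, 297, 16, 17, 211] [274.4 304.9] med [0.4059 0.0403 0.0181] ray [[0.4144, 0.0451, 0.133]]
head ((0.5591543316841125, 0.026326823979616165), (0.10581289976835251, 0.12475377321243286), 2.581965208053589)
base ((0.5331303477287292, -0.09050732851028442), (0.13988779485225677, 0.28941217064857483), 3.0819785594940186)
350 [ 0.563  -0.0877  0.1252]
358 [ 0.5672 -0.1096  0.0925]
366 [ 0.5679 -0.1254  0.0881]
374 [ 0.5683 -0.1409  0.0851]
382 [ 0.5695 -0.1582  0.0765]
390 [ 0.5701 -0.1747  0.0715]
398 [ 0.571  -0.1918  0.0651]
406 [ 0.5712 -0.2073  0.0641]
414 [ 0.5785 -0.2436  0.008 ]
across [(196, [0.621, -0.186, 0.011]), (198, [0.616, -0.185, 0.014]), (200, [0.612, -0.185, 0.012]), (202, [0.596, -0.162, 0.085]), (204, [0.594, -0.165, 0.077]), (206, [0.59, -0.165, 0.076]), (208, [0.587, -0.165, 0.075]), (210, [0.583, -0.165, 0.074]), (212, [0.579, -0.165, 0.075]), (214, [0.575, -0.164, 0.078]), (216, [0.571, -0.164, 0.076]), (218, [0.568, -0.164, 0.076]), (220, [0.564, -0.164, 0.075]), (222, [0.56, -0.163, 0.077]), (224, [0.556, -0.163, 0.078]), (226, [0.553, -0.163, 0.077]), (228, [0.549, -0.163, 0.076]), (230, [0.544, -0.159, 0.089]), (232, [0.548, -0.182, 0.012]), (234, [0.544, -0.182, 0.013]), (236, [0.54, -0.182, 0.013]), (238, [0.536, -0.182, 0.012])]
```

View pics/topc.png

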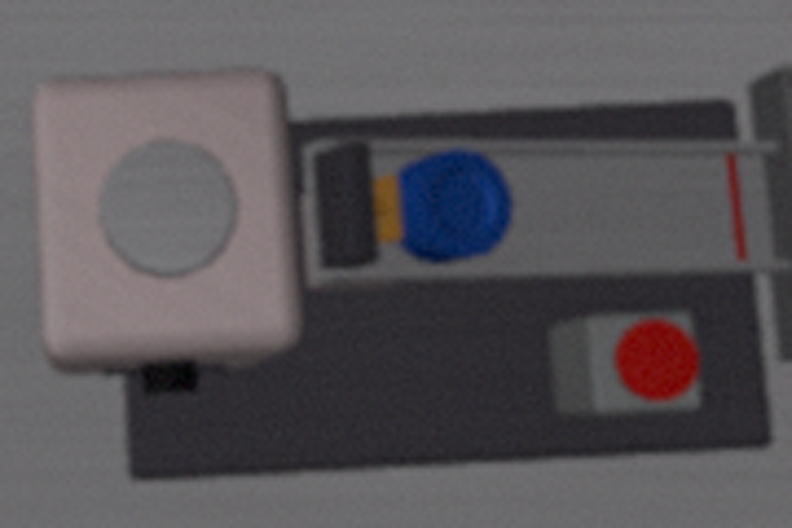

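The crop shows the puck behind the head, the lane, the red line and the button, with the former turned about 3°. Button at (0.505, -0.162, 0.095) plus 64 mm gives the trap spot at about (0.569, -0.159), and the measured ramp height there (0.078) agrees. The TCP target is therefore (0.537, -0.1605) with the tool y axis at 3°.

Emit:
drive_tool(
  increments=[
    {"offset": [0.388, -0.882, 0], "turn": -1, "hand": 0.58},
    {"offset": [0.388, -0.882, 0], "turn": -1, "hand": 0.58},
    {"offset": [0.388, -0.882, 0], "turn": -1, "hand": 0.58},
    {"offset": [0.388, -0.882, 0], "turn": -1, "hand": 0.58},
    {"offset": [0.388, -0.882, 0], "turn": -1, "hand": 0.58},
    {"offset": [0.388, -0.882, 0], "turn": -1, "hand": 0.58},
    {"offset": [0.388, -0.882, 0], "turn": -1, "hand": 0.58},
    {"offset": [0.388, -0.882, 0], "turn": -1, "hand": 0.58},
    {"offset": [0.388, -0.882, 0], "turn": -1, "hand": 0.58},
  ],
)

```text
time: 1.23
eef_pos: [0.382, 0.1913, 0.2452]
ee_rot: [0.0, 0.465, 0.885, 0.0]
force: [0.8, 0.6, -0.3]
width: 0.0494
grip_force: 0.0
```

Emit:
drive_tool(
  increments=[
    {"offset": [0.388, -0.882, 0], "turn": -1, "hand": 0.58},
    {"offset": [0.388, -0.882, 0], "turn": -1, "hand": 0.58},
    {"offset": [0.388, -0.882, 0], "turn": -1, "hand": 0.58},
    {"offset": [0.388, -0.882, 0], "turn": -1, "hand": 0.58},
    {"offset": [0.388, -0.882, 0], "turn": -1, "hand": 0.58},
    {"offset": [0.388, -0.882, 0], "turn": -1, "hand": 0.58},
    {"offset": [0.388, -0.882, 0], "turn": -1, "hand": 0.58},
    {"offset": [0.388, -0.882, 0], "turn": -0.9, "hand": 0.58},
    {"offset": [0, 0, 0], "turn": 0, "hand": 0.58},
  ],
)

```text
time: 2.35
eef_pos: [0.5377, -0.1625, 0.2448]
ee_rot: [0.0, 0.689, 0.724, -0.0]
force: [0.3, 0.4, 0.1]
width: 0.0493
grip_force: 0.0
```

```bash
python3 - <<'E'
from h import *
s=env.read_state(); q=s["ee_rot"]; print(s["time"],s["eef_pos"],q,s["width"],s["force"],"yang",np.degrees(np.arctan2(1-2*(q[1]**2+q[3]**2),2*(q[1]*q[2]-q[0]*q[3]))))
c=env.read_camera("wrist"); P=cloud(c); np.savez("w.npz",**c); cv2.imwrite("pics/w0.png",c["img"][...,::-1])
E
```

```text
2.35 [ 0.53766617 -0.16254718  0.24479883] [ 1.46543756e-04  6.89291309e-01  7.24484258e-01 -1.72386598e-04] 0.049320429891004804 [0.34564762 0.44525725 0.14990426] yang 2.8519245708652354
```

View pics/w0.png

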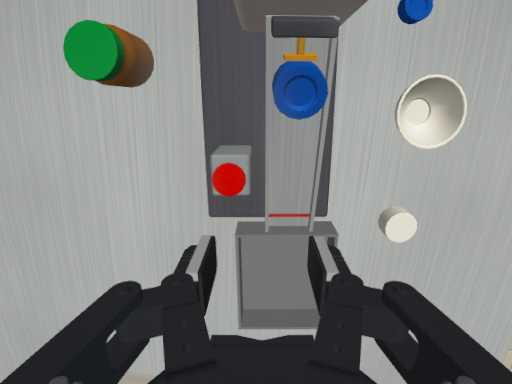

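The wrist view shows the button at (229,180), the red line near row 215, the puck at (300,88), and the fingertips near (208,240) and (317,240). I'll cross-check the button and the lane here, and the tip height.

```bash
python3 - <<'E'
from h import *
c=dict(np.load("w.npz")); P=cloud(c); hsv=cv2.cvtColor(c["img"],cv2.COLOR_RGB2HSV).astype(int); H,S,V=[hsv[...,i] for i in range(3)]
red=((H<6)|(H>174))&(S>170)&(V>90)
n,l,st,ce=cv2.connectedComponentsWithStats(red.astype(np.uint8))
for i in range(1,n):
    if st[i,4]>12: q=P[l==i]; q=q[q[:,2]>q[:,2].max()-.006] ; print(st[i],ce[i].round(1),q.mean(0).round(4),np.ptp(q,0).round(3))
for u in (258,264,268,272,290,308,312,316,322,326,330): print(u,P[170,u].round(4))
for nm,sl in(("L",np.s_[220:330,170:235]),("R",np.s_[220:330,295:350])):
    q=P[sl].reshape(-1,3); q=q[(q[:,2]>.19)&(q[:,2]<.3)]; t=q[q[:,2]<np.percentile(q[:,2],8)]; print(nm,len(q),q[:,2].min().round(4),t.mean(0).round(4),t.min(0).round(4),t.max(0).round(4))
E
```

```text
[212 163  33  33 842] [228.4 179.3] [ 0.532  -0.0847  0.3724] [0. 0. 0.]
[269 214  40   3  52] [290.7 214.8] [ 0.5716 -0.2103  0.0614] [0.045 0.005 0.003]
258 [ 0.5316 -0.1715  0.0112]
264 [ 0.5392 -0.1712  0.0109]
268 [ 0.5416 -0.1521  0.0899]
272 [ 0.5461 -0.1546  0.0784]
290 [ 0.5646 -0.1534  0.0795]
308 [ 0.5833 -0.1526  0.0787]
312 [ 0.5872 -0.1521  0.0798]
316 [ 0.5892 -0.1495  0.0904]
322 [ 0.6132 -0.1676  0.01  ]
326 [ 0.6183 -0.1673  0.0102]
330 [ 6.259e-01 -1.692e-01  3.000e-04]
L 2707 0.2324 [ 0.5086 -0.1594  0.2393] [ 0.4986 -0.1747  0.2324] [ 0.5121 -0.1523  0.2431]
R 2528 0.2331 [ 0.5628 -0.1568  0.2389] [ 0.56   -0.1724  0.2331] [ 0.5726 -0.1497  0.2423]
```

Everything agrees within 2 mm: lane middle x≈0.567–0.569, trap y≈-0.160, and the tips sit about 12 mm below the TCP. Descending to just above the button.

Emit:
drive_tool(
  increments=[
    {"offset": [-0.01, 0.04, -0.8], "turn": 0, "hand": 0.58},
    {"offset": [0, 0, -0.8], "turn": 0, "hand": 0.58},
    {"offset": [0, 0, -0.6], "turn": 0, "hand": 0.58},
    {"offset": [0, 0, -0.4], "turn": 0, "hand": 0.58},
    {"offset": [0, 0, 0], "turn": 0, "hand": 0.58},
  ],
)

```text
time: 3.02
eef_pos: [0.5347, -0.1564, 0.1139]
ee_rot: [-0.002, 0.688, 0.726, -0.001]
force: [0.3, -0.9, -0.3]
width: 0.0495
grip_force: 0.0
```

```bash
python3 - <<'E'
from h import *
s=env.read_state(); print(s["eef_pos"],s["force"],s["time"])
ims=[]
for n in("top","wrist"):
    c=env.read_camera(n); np.savez(n+"1.npz",**c); ims.append(c["img"][...,::-1])
a=cv2.resize(ims[0][180:290,310:430],(400,367)); cv2.imwrite("pics/d.png",np.hstack([a,cv2.resize(ims[1],(400,367))]))
E
```

```text
[ 0.53474059 -0.1564336   0.11394347] [ 0.31911817 -0.91225254 -0.31636074] 3.025
```

View pics/d.png

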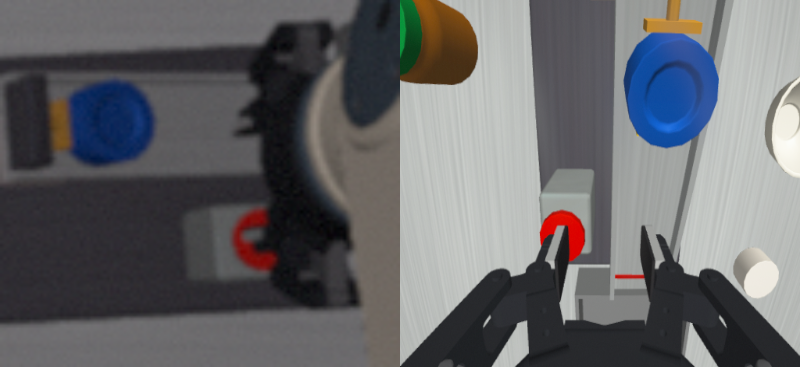

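Both fingers hover over their places: the left one on the button at (565,235) and the right one in the lane at (650,240). The TCP has drifted by about (-3, +4) mm, so I'll let it settle and re-read.

Emit:
drive_tool(
  increments=[
    {"offset": [0, 0, 0], "turn": 0, "hand": 0.58},
    {"offset": [0, 0, 0], "turn": 0, "hand": 0.58},
  ],
)

```text
time: 3.38
eef_pos: [0.5369, -0.1581, 0.1162]
ee_rot: [0.001, 0.688, 0.726, 0.0]
force: [-0.1, -0.3, 0.0]
width: 0.0493
grip_force: 0.0
```

Emit:
drive_tool(
  increments=[
    {"offset": [0, -0.04, -0.06], "turn": 0, "hand": 0.58},
    {"offset": [0, 0, -0.06], "turn": 0, "hand": 0.58},
    {"offset": [0, 0, -0.04], "turn": 0, "hand": 0.58},
    {"offset": [0, 0, 0], "turn": 0, "hand": 0.58},
    {"offset": [0, 0, 0], "turn": 0, "hand": 0.58},
  ],
)

```text
time: 4.0
eef_pos: [0.5364, -0.16, 0.1073]
ee_rot: [-0.0, 0.688, 0.726, -0.0]
force: [0.6, 0.5, -0.0]
width: 0.0497
grip_force: 0.0
```

Pose is right: tips are about level with the button top. Now pressing.

Emit:
drive_tool(
  increments=[
    {"offset": [0, 0, -0.06], "turn": 0, "hand": 0.58},
    {"offset": [0, 0, -0.06], "turn": 0, "hand": 0.58},
    {"offset": [0, 0, -0.05], "turn": 0, "hand": 0.58},
    {"offset": [0, 0, 0], "turn": 0, "hand": 0.58},
    {"offset": [0, 0, 0], "turn": 0, "hand": 0.58},
  ],
)

```text
time: 4.62
eef_pos: [0.5367, -0.1602, 0.0989]
ee_rot: [0.0, 0.688, 0.726, 0.0]
force: [1.2, -1.2, 4.9]
width: 0.0493
grip_force: 3.0
```

```bash
python3 - <<'E'
from h import *
ims=[]
for n in("top","wrist"):
    c=env.read_camera(n); ims.append(c["img"][...,::-1])
    if n=="top":
        P=cloud(c);h=cv2.cvtColor(c["img"],cv2.COLOR_RGB2HSV).astype(int); m=(h[...,0]>105)&(h[...,0]<130)&(h[...,1]>130); m[:,:320]=0
        print(m.sum(),np.argwhere(m).mean(0),np.median(P[m],0))
a=cv2.resize(ims[0][180:290,310:430],(400,367)); cv2.imwrite("pics/e.png",np.hstack([a,cv2.resize(ims[1],(400,367))]))
E
```

```text
547 [216.44058501 367.47897623] [ 0.56631126 -0.12017518  0.11341978]
```

View pics/e.png

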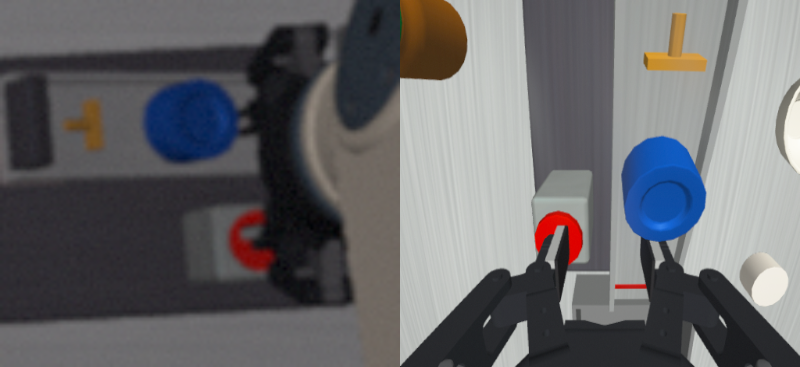

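The gate is down and the puck has reached the finger at (665,190), well short of the red line. It may be tilted, though, as its uphill side shows. I'll let it settle and measure its top face.

Emit:
drive_tool(
  increments=[
    {"offset": [0, 0, 0], "turn": 0, "hand": 0.58},
    {"offset": [0, 0, 0], "turn": 0, "hand": 0.58},
    {"offset": [0, 0, 0], "turn": 0, "hand": 0.58},
    {"offset": [0, 0, 0], "turn": 0, "hand": 0.58},
  ],
)

```text
time: 5.22
eef_pos: [0.5366, -0.1601, 0.0989]
ee_rot: [0.0, 0.688, 0.726, 0.0]
force: [1.3, -2.1, 5.1]
width: 0.0498
grip_force: 3.1
```

```bash
python3 - <<'E'
from h import *
ims=[]
for n in("top","wrist"):
    c=env.read_camera(n); P=cloud(c);h=cv2.cvtColor(c["img"],cv2.COLOR_RGB2HSV).astype(int); m=(h[...,0]>105)&(h[...,0]<130)&(h[...,1]>130)
    if n=="top": m[:,:320]=0
    else: m[:,:350]&=True
    k,l,st,ce=cv2.connectedComponentsWithStats(m.astype(np.uint8)); i=1+st[1:,4].argmax(); q=P[l==i]
    print(n,st[i],ce[i].round(1),np.percentile(q,[3,50,97],axis=0).round(4).tolist())
    for y in np.arange(-.17,-.085,.006):
        b=q[abs(q[:,1]-y)<.003]
        if len(b): print(round(y,3),len(b),np.median(b[:,2]).round(4),end="; ")
    print()
    ims.append(c["img"][...,::-1])
s=env.read_state(); print(s["time"],s["eef_pos"],s["force"],s["grip_force"])
cv2.imwrite("pics/f.png",np.hstack([cv2.resize(ims[0][195:235,325:385],(380,300)),cv2.resize(ims[1][100:300,180:400],(380,345))[:300]]))
E
```

```text
top [353 204  29  24 537] [366.9 215.9] [[0.5484, -0.1426, 0.1031], [0.5666, -0.1201, 0.1133], [0.5851, -0.1009, 0.1217]]
-0.152 1 0.0976; -0.146 15 0.1091; -0.14 51 0.1111; -0.134 66 0.1117; -0.128 70 0.1128; -0.122 73 0.1149; -0.116 75 0.1175; -0.11 79 0.1198; -0.104 88 0.1133; -0.098 18 0.1042; 
wrist [ 284  142  108  111 9235] [335.1 198.5] [[0.5446, -0.1431, 0.0999], [0.5628, -0.1191, 0.1131], [0.5825, -0.1013, 0.1211]]
-0.158 2 0.0448; -0.152 3 0.1001; -0.146 281 0.1095; -0.14 822 0.1106; -0.134 1062 0.1111; -0.128 1163 0.1127; -0.122 1309 0.1144; -0.116 1361 0.1179; -0.11 1550 0.1197; -0.104 1450 0.1098; -0.098 200 0.1; 
5.325 [ 0.53660005 -0.16012822  0.09886934] [ 1.50033622 -2.26853853  5.72812406] 3.073858113930328
```

View pics/f.png

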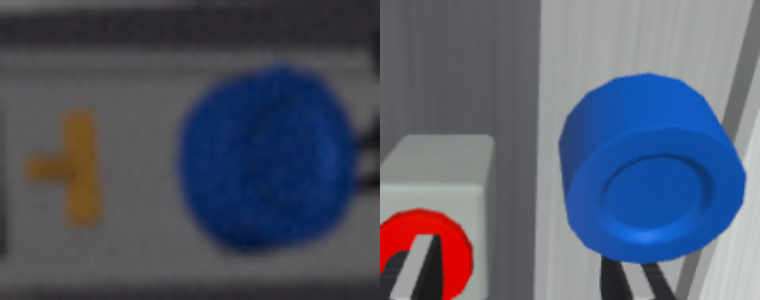

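The puck lies flat on the ramp: its top face slopes about 17° and touches the finger at its top edge. Its centre is about 41 mm up from the trap spot, marginally near the gate. I'll ease the finger 4 mm downhill, still well on the button, to sit squarely within the expected range.

Emit:
drive_tool(
  increments=[
    {"offset": [0, -0.02, 0], "turn": 0, "hand": 0.58},
    {"offset": [0, -0.02, 0], "turn": 0, "hand": 0.58},
    {"offset": [0, -0.02, 0], "turn": 0, "hand": 0.58},
    {"offset": [0, -0.02, 0], "turn": 0, "hand": 0.58},
    {"offset": [0, 0, 0], "turn": 0, "hand": 0.58},
    {"offset": [0, 0, 0], "turn": 0, "hand": 0.58},
    {"offset": [0, 0, 0], "turn": 0, "hand": 0.58},
    {"offset": [0, 0, 0], "turn": 0, "hand": 0.58},
    {"offset": [0, 0, 0], "turn": 0, "hand": 0.58},
    {"offset": [0, 0, 0], "turn": 0, "hand": 0.58},
  ],
)

```text
time: 6.58
eef_pos: [0.5362, -0.164, 0.0987]
ee_rot: [-0.0, 0.688, 0.726, -0.0]
force: [-2.1, 1.9, 4.3]
width: 0.0499
grip_force: 2.7
```

```bash
python3 - <<'E'
from h import *
for n in("wrist","wrist"):
    c=env.read_camera(n); P=cloud(c);h=cv2.cvtColor(c["img"],cv2.COLOR_RGB2HSV).astype(int); m=(h[...,0]>105)&(h[...,0]<130)&(h[...,1]>130)
    k,l,st,ce=cv2.connectedComponentsWithStats(m.astype(np.uint8)); i=1+st[1:,4].argmax(); q=P[l==i]
    print(n,ce[i].round(1),np.percentile(q,[3,50,97],axis=0).round(4).tolist())
s=env.read_state(); print(s["time"],s["eef_pos"],s["force"],s["grip_force"],abs(np.array(s["dq"])).max())
E
```

```text
wrist [335.9 197.4] [[0.5448, -0.1467, 0.0985], [0.563, -0.1229, 0.1119], [0.5827, -0.105, 0.1199]]
wrist [335.9 197.4] [[0.5447, -0.1467, 0.0986], [0.5629, -0.1228, 0.1119], [0.5826, -0.105, 0.1199]]
6.675 [ 0.53614668 -0.16402993  0.09869411] [-2.18828157  2.600563    5.47515631] 2.731108382504317 0.0022805337904072795
```

The puck followed by 4 mm, rests on the finger and everything is still.

```bash
python3 -c "
from rig import env
print(env.hand_in())"
```

```text
the job is handed in; nothing more can be done
None
```

I pressed the button, the blue puck popped out, and the other finger is holding it still on the ramp, well short of the red line; I handed the job in at about 6.7 s, and no verdict came back.

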